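# Find the concealed catch of the child-safe knife drawer and open it

## Robot

A 7-joint arm with a two-finger parallel gripper is mounted at the origin on a cart in front of the work surface, level with it; the furniture and walls round the work are solid. World frame = base frame: x ahead of the robot, y to its left, z up, the work surface at z = 0. Lengths are in m, angles in degrees, forces in N, time in s.
With the tool pointing down it reaches from about 0.4 to 0.9 m from the base axis. Payload 5.5 kg.
Tool frame: the origin (TCP) lies at the very end of the fingers, on their centre line; the grasp point (between the pads) lies 19 mm behind it; y points along the fingers, x is the direction in which the jaws open and shut, and the axes are right-handed (so a half turn about y gives the same grasp; the last joint's range is limited). The gripper opens to 92 mm and grips with 3 to 60 N. Pads are 19 mm wide; open, the fingers measure 130 mm over their backs; the gripper's body (75 mm by 190 mm) begins 47 mm behind the grasp point.
Start: joints at [85.669, 28.699, -24.465, 88.831, 12.651, 65.22, -12.049], TCP at [0.216, -0.613, 0.204] pointing down, gripper open.
Joint ranges: [-164.97, 164.97], [-17.58, 116.51], [-87.97, 89.64], [11.32, 138.91], [-80.73, 260.73], [10.89, 115.49], [-147.41, 147.41]. Speed limits (degrees/s): [147.25, 147.25, 180, 180, 180, 180, 180].

## Interface

Orientations are given as [roll, pitch, yaw] about the fixed x, y, z axes, in that order (R = Rz(yaw) Ry(pitch) Rx(roll)).
In Python, from station import read_state, snapshot, hand_in gives the robot as it stands.
- The arm moves only by the tool carry_out, never from a script. Its argument "motion" is a list of rows, each a list of 3 entries, a list of its own where there are three numbers: the shift along the tool's x, y, z in m, then the turn, a rotation vector about the tool's x, y, z in degrees, then the opening, from 0 (shut) to 1 (fully open). In form: [[[dx, dy, dz], [ax, ay, az], gripper], ...]. A call has 1 to 8 rows; each row is the pose to reach, as a shift and turn from the pose measured when the call began, along the tool's axes at that moment; what a row does not reach only later rows make up. A row lasts 1/12 s, in which the tool goes at most 41.7 mm and 7.16 degrees, less where a joint would pass 70% of its speed; a pose out of reach is approached as far as the arm can. A call with a gripper value outside its range is refused whole. The fingers move at their own pace and stop on an object; "squeeze" is the grip in N (left out, the last holds). Time passes only in rows, so rows that repeat a pose let the fingers close. It gives the time, the measured TCP pose, the force and the opening at its end, in the units of the state.
- read_state(): the state, without advancing time (a new reading comes with each control period).
- snapshot(name): name is "scene" or "top" or "wrist"; returns a dict with "img" (400x640x3 uint8, red, green, blue), "range_z" (400x640 float32, m along the optical axis (not along the pixel's ray), 0 where there is no reading), "K" (3x3 intrinsics, pixels), "D" ([k1, k2, p1, p2, k3] as OpenCV has them; the pictures are not rectified), "world_from_camera" (4x4, takes a point from camera to world coordinates). Camera axes: x right, y up, looking along -z (the intrinsics and any distortion apply to the point x, -y, -z); pixel columns grow to the right and rows downward; lengths in m; the calibration is good to about 2 mm. A picture is of the moment at which its call begins.
- hand_in(): hands the job in, once; it reports no verdict.
The state is a dict: "clock": time; "qpos": joint angles; "joint_velocities": joint speeds; "joint_efforts": joint torques, N m; "tcp_pos": TCP position; "tool_rot": TCP orientation; "contact_force": force on the tool from outside, world axes, zero at the start; "moment": the same for the moment, N m; "opening": finger opening in m.
Only numpy, scipy, OpenCV 4.12 (cv2) and the standard library are available. Lean on these libraries where they do the work, as an engineer would, in place of code of your own. Each camera call takes 0.05 s, during which the arm holds its last target. There are 200 camera calls.

## Task

Open the child-safe knife drawer in the low wooden box on the drainboard. It has no handle: feel along the inlay of darker wood in the box's top for the one piece that gives, press that piece down until the catch lets go and the drawer springs ajar, then reach in behind the drawer's front from above with a fingertip and gently draw the drawer right out to its stop. Work with the fingertips only, grip and lift nothing, do not force anything, and leave the jars on the box and the mug where they stand.

Things in the scene. Friction and masses are not known exactly. Their poses are not given: they have to be found in the camera images.
- knife_box: Light wooden drawer box without a handle, fixed, on rubber feet: 220 mm deep (x), 320 wide (y), 96 high. Origin: centre of its underside, on the drainboard. Its x axis points from the drawer's front to the back of the box, y along the front, z up. The drawer's front closes the -x side, flush; its face is at x = -110 mm.
- groove_mid (a point): Middle of the groove in the box's top, on the rigid inlay of darker wood in its floor (94 mm above the drainboard); axes as the box. Groove: 140 mm along y, 44 along x, 2 deep. Inlay pieces are some 45 mm long. One whole piece is the release button; its middle lies anywhere from -44 to +44 mm along y from here, differently in each box. Same wood, but its top lies 2 mm below the other pieces.
- button (a joint): How far the release button (42 mm square) is pressed straight down, m: 0 at rest, 0.0065 at its stop. Sprung: gives from about 1.4 N, on its stop at 4.3 N; at about 0.0045 the hook under it frees the drawer; springs back when let go. A fingertip up to 34 mm square fits into its place. All other pieces and the panel are rigid.
- drawer (a joint): How far the drawer is out along the box's -x, in m: 0 shut and caught, 0.120 at its stop. When the catch is freed a spring pushes it out to between 0.060 and 0.085, where it stays; from there on it slides with about 1 N of friction and stays where it is left.
- drawer_front (a point): Middle of the top edge of the drawer's front board, moving with the drawer; axes as the box. The edge is 82 mm above the drainboard; the board is 14 mm thick (7 mm either side of this point along x), 318 wide, 73 high.
- well (a point): Middle of the mouth of the empty well behind the drawer's front board, level with that board's top edge, moving with the drawer; axes as the box. The well is 43 mm wide along x, 250 mm along y and 55 mm deep; behind it run a steel catch bar (6 mm thick, 16 mm lower than this point) and then knives. With the drawer sprung ajar the well is open from above, just in front of the box's body.
- salt_shaker: Glass salt shaker with a metal cap, 44 mm across, 90 mm high, standing at the rear of the box's top; origin at the centre of its base. Leave it alone.
- spice_jar: Red-capped spice jar, 40 mm across, 106 mm high, at the rear of the box's top; origin at the centre of its base. Leave it alone.
- sugar_jar: White jar with a purple band, 60 mm across, 90 mm high, at the rear of the box's top; origin at the centre of its base. Leave it alone.
- mug: Pink and cream mug, 90 mm across, 105 mm high, on the range, to the left of the box; origin at the centre of its base. Leave it alone.

How it is judged:
By the outcome, as a careful person would: the job done as asked, in the order asked, and still so for the second after the job is handed in, with the robot touching nothing.
It also fails if it takes over 72 s, if anything falls off the work surface, if the arm or the gripper's body presses on something with over 40 N, if the wrist force passes 120 N, or if a joint passes its speed limit or range.

## Working session

There is one attempt and no reset: what is moved stays moved. The work goes in short steps, Python scripts to look and compute and a tool call to move; the robot and the scene stay as the last step left them, time stands still between calls to the robot, and variables do not carry over. Pictures are saved under pics/ and viewed, about 8 in all and at most 12, crops included, and the job is handed in when it is done.

Besides the shell and the picture viewer there is one more tool, called after "Call:" by a JSON object that holds its "name" and its "arguments", one argument or row to a line. carry_out: Moves the arm, as the interface text tells. Its arguments: {"type":"object","properties":{"motion":{"type":"array"},"squeeze":{"type":"number"}},"required":["motion"]}

```bash
mkdir -p pics
cat > h.py <<'E'
import numpy as np, cv2
from station import read_state, snapshot, hand_in
from scipy.spatial.transform import Rotation as R
def save(s,n): cv2.imwrite('pics/'+n,s['img'][:,:,::-1])
def pts(s):
    h,w=s['range_z'].shape; u,v=np.meshgrid(np.arange(w),np.arange(h))
    p=cv2.undistortPoints(np.stack([u,v],-1).reshape(-1,1,2).astype(float),s['K'],np.array(s['D'],float)).reshape(h,w,2)
    z=s['range_z']; c=np.stack([p[...,0]*z,-p[...,1]*z,-z,np.ones_like(z)],-1)
    return (c@s['world_from_camera'].T)[...,:3]
E
python3 - <<'E'
from h import *
st=read_state(); print({k:np.round(v,3) for k,v in st.items()})
a=snapshot('scene');b=snapshot('top')
cv2.imwrite('pics/a.png',cv2.resize(np.vstack([a['img'],b['img']])[:,:,::-1],(480,600)))
save(b,'top.png')
for n,s in(('s',a),('t',b)): np.savez(f'{n}.npz',**s); print(n,s['world_from_camera'].round(3).tolist(),(s['range_z']>0).mean())
E
```

```text
{'clock': np.float64(0.0), 'qpos': array([ 85.667,  28.755, -24.452,  88.888,  12.653,  65.219, -12.05 ]), 'joint_velocities': array([ 0.05 , -0.002,  0.09 ,  0.041, -0.081,  0.014,  0.001]), 'joint_efforts': array([ 1.0000e-03, -5.6659e+01, -5.8150e+00, -2.7911e+01, -6.9000e-02,
        3.1000e-02,  0.0000e+00]), 'tcp_pos': array([ 0.216, -0.612,  0.202]), 'tool_rot': array([-89.998,   0.108, -70.586]), 'contact_force': array([ 0.108,  0.103, -0.013]), 'moment': array([-0.037,  0.005,  0.015]), 'opening': np.float64(0.092)}
s [[-0.997, -0.069, 0.041, 0.601], [0.078, -0.724, 0.686, 0.507], [-0.018, 0.687, 0.727, 0.781], [0.0, 0.0, 0.0, 1.0]] 0.99594921875
t [[0.028, 0.995, -0.101, 0.472], [-0.999, 0.029, 0.013, -0.129], [0.016, 0.1, 0.995, 0.987], [0.0, 0.0, 0.0, 1.0]] 0.9960078125
```

View pics/top.png

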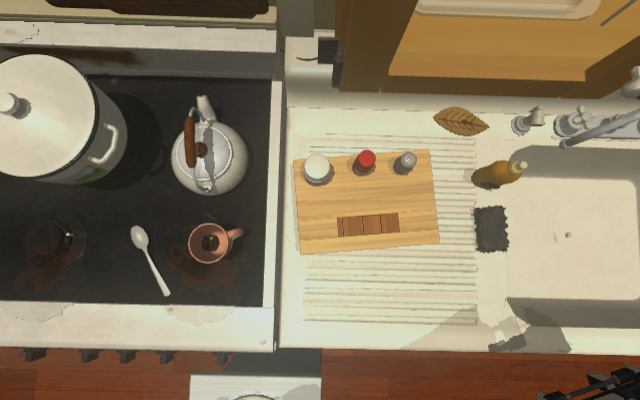

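View pics/a.png

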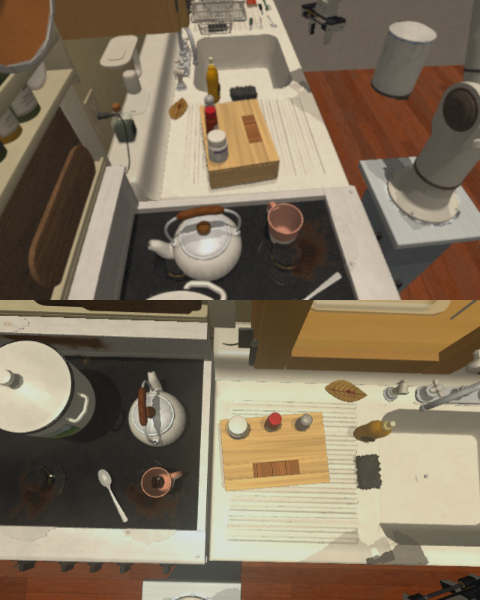

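The top view shows the box at about (293–440, 150–253), its front toward the robot. The groove is at (337–400, 213–236) and the jars stand along the rear edge.

Run:
```python
from h import *
s=dict(np.load('t.npz')); P=pts(s); hsv=cv2.cvtColor(s['img'],cv2.COLOR_RGB2HSV)
roi=np.zeros((400,640),bool); roi[140:265,285:450]=1
m=roi&(P[...,2]>.085)&(P[...,2]<.103)
q=P[m]; print('top z',np.median(q[:,2]),m.sum())
(c,sz,a)=cv2.minAreaRect((q[:,:2]*1000).astype(np.float32)); print('box',c,sz,a)
print(cv2.boxPoints((c,sz,a)))
d=roi&(hsv[...,2]<175)&(hsv[...,0]<25)&m; d[:205]=0; d[240:]=0; d[:,:330]=0; d[:,410:]=0
q=P[d];g=cv2.minAreaRect((q[:,:2]*1000).astype(np.float32)); print('groove',g,d.sum())
z=(P[...,2]*1000)
print(z[215:236:3,330:408:5].round(1))
cv2.imwrite('pics/crop.png',cv2.resize(s['img'][195:255,320:420,::-1],(800,480),interpolation=cv2.INTER_CUBIC))
```

```text
top z 0.09678734005590084 11620
box (571.9190063476562, -248.8708953857422) (220.2234344482422, 320.46795654296875) 6.2398576736450195
[[ 445.04367 -101.55435]
 [ 479.87558 -420.12372]
 [ 698.7943  -396.18744]
 [ 663.9624   -77.61807]]
groove ((518.0772094726562, -254.55197143554688), (46.13274002075195, 141.61126708984375), 6.344151020050049) 1199
[[ 95.2  97.2  96.4 100.2  97.5  95.6 100.2  97.3  95.5  85.6  93.2  94.3
   94.1  92.9  98.1  97.8]
 [ 98.2  95.5  96.7  95.9  93.2  93.2  93.4  89.8  90.4  91.4  85.7  95.8
   94.4  94.6  96.1  94.6]
 [ 96.2  97.3  93.7  92.1  96.9  94.1  94.7  91.   92.4  92.4  85.2  94.
   99.1  92.6  96.3  97.2]
 [ 95.4  96.1  94.9  95.3  98.3  96.2  95.2  89.4  94.1  92.5  93.5  94.
   94.3  95.1  97.3  98. ]
 [ 99.   97.3  96.9  96.7  95.7  93.8  95.8  94.6  94.6  94.4  92.2  91.9
   96.7  97.2  95.6  99.3]
 [ 97.1  98.3  94.5  92.7  94.7  94.6  95.3  91.8  91.5  94.2  94.6  98.3
   94.7  97.   94.7  97.6]
 [ 98.4  96.6  96.3  93.   95.4  94.9  92.3  94.1  93.5  92.3  92.9  95.8
   96.3  96.9  96.5  95.8]]
```

View pics/crop.png

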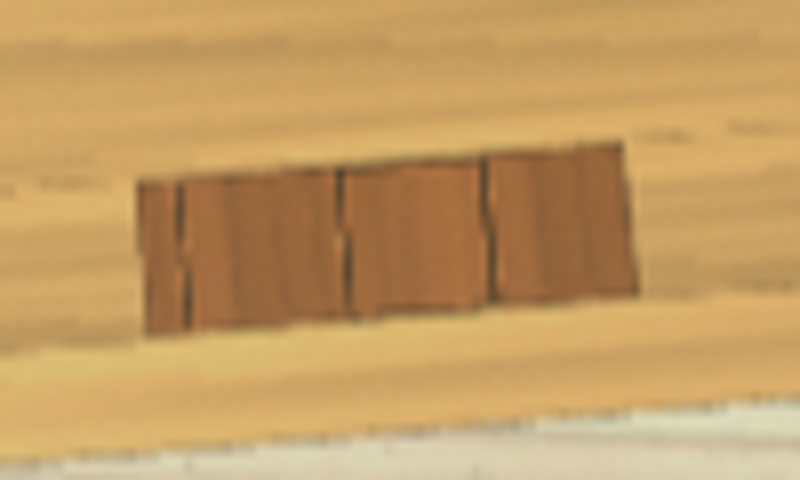

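The crop shows gaps at columns 183, 343 and 488, which gives pieces of about 12, 45, 41 and 40 mm. I'll compare mean depth per piece.

```bash
cat >> h.py <<'E'
YAW=6.24; C=np.array([.5719,-.2489,0])
B=R.from_euler('z',YAW,degrees=True)
def box(w): return B.inv().apply(np.asarray(w)-C)
def wor(b): return B.apply(np.asarray(b,float))+C
R0=R.from_matrix(np.stack([B.apply([0,-1,0]),[0,0,-1],B.apply([1,0,0])],1))
def plan(b,tilt=0):  # box-frame TCP target, tilt about tool z
    st=read_state(); Rc=R.from_euler('xyz',st['tool_rot'],degrees=True)
    Rt=R0*R.from_euler('z',tilt,degrees=True)
    print('now box',box(st['tcp_pos']).round(4),'F',np.round(st['contact_force'],1),'t',st['clock'])
    print('shift',Rc.inv().apply(wor(b)-st['tcp_pos']).round(4),'turn',(Rc.inv()*Rt).as_rotvec(degrees=True).round(2))
E
python3 - <<'E'
from h import *
s=dict(np.load('t.npz')); P=pts(s)
q=B.inv().apply(P.reshape(-1,3)-C)
g=box([.5181,-.2546,0]); print('groove box',g)
m=(abs(q[:,0]-g[0])<17)&(abs(q[:,2]-.095)<.02)
m=(abs(q[:,0]-g[0])<.017)&(abs(q[:,2]-.095)<.02)
for y in np.arange(-.09,.091,.01):
    k=m&(abs(q[:,1]-g[1]-y)<.005); print(round(y,3),(q[k,2].mean()*1000).round(2),k.sum())
# gap columns -> box y, at row of groove middle
for cx in (162,183,343,488,630):
    u=320+cx/8; print(cx,(box(P[222:227,int(round(u))].mean(0))-g).round(4))
plan([g[0],g[1]-.01,.2])
for t in((310,168),(365,160),(405,162)): print(box(P[t[1],t[0]]))
E
```

```text
groove box [-0.0541008   0.00018147  0.        ]
-0.09 97.13 64
-0.08 97.54 63
-0.07 95.85 67
-0.06 94.93 64
-0.05 95.22 63
-0.04 95.19 65
-0.03 93.47 66
-0.02 93.16 65
-0.01 92.93 62
-0.0 93.29 62
0.01 92.89 66
0.02 95.08 64
0.03 95.09 61
0.04 95.21 68
0.05 95.21 61
0.06 94.28 64
0.07 95.71 67
0.08 97.36 64
0.09 96.87 65
162 [0.0064 0.0636 0.0956]
183 [0.0058 0.0567 0.095 ]
343 [0.0023 0.0104 0.0915]
488 [-0.0011 -0.0307  0.0932]
630 [-0.0046 -0.0713  0.0966]
now box [-0.3935 -0.3227  0.2026] F [-0.4  0.1 -0.2] t 0.1
shift [-0.2272  0.003   0.4018] turn [ 1.000e-02  1.318e+01 -1.000e-01]
[0.06895339 0.12286147 0.19000293]
[0.0741886  0.00929605 0.20297383]
[ 0.06730017 -0.07727635  0.18372154]
```

The piece from about y = -33 to +12 mm lies 2 mm lower, so that is the button, with its middle near -10 mm. I'll move over it with the fingers shut.

Call:
{"name": "carry_out", "arguments": {
  "motion": [
    [[-0.02,0,0.035],[0,3,0],0],
    [[-0.04,0,0.07],[0,6,0],0],
    [[-0.06,0,0.106],[0,9,0],0],
    [[-0.08,0,0.141],[0,12,0],0],
    [[-0.1,0,0.176],[0,13.2,0],0],
    [[-0.12,0,0.211],[0,13.2,0],0],
    [[-0.14,0,0.246],[0,13.2,0],0],
    [[-0.16,0,0.28],[0,13.2,0],0]
  ],
  "squeeze": 10
}}

```text
clock: 0.77
tcp_pos: [0.4275, -0.3665, 0.2026]
tool_rot: [-90.0, 0.1, -83.8]
contact_force: [0.1, -0.9, 1.3]
opening: 0.043
```

Run:
```python
from h import *
g=-.0541
plan([g,-.01,.2])
```

```text
now box [-0.1564 -0.1012  0.2026] F [ 0.1 -0.9  1.3] t 0.7667
shift [-0.0912  0.0028  0.1022] turn [ 0.04 -0.02 -0.12]
```

Call:
{"name": "carry_out", "arguments": {
  "motion": [
    [[-0.03,0,0.034],[0,0,0],0],
    [[-0.06,0,0.068],[0,0,0],0],
    [[-0.091,0.01,0.102],[0,0,0],0],
    [[-0.091,0.02,0.102],[0,0,0],0],
    [[-0.091,0.03,0.102],[0,0,0],0],
    [[-0.091,0.03,0.102],[0,0,0],0],
    [[-0.091,0.03,0.102],[0,0,0],0]
  ]
}}

```text
clock: 1.35
tcp_pos: [0.5173, -0.266, 0.1717]
tool_rot: [-90.2, 0.1, -83.9]
contact_force: [0.1, -0.5, 0.7]
opening: 0.0008
```

Run:
```python
from h import *
s=snapshot('wrist'); save(s,'w1.png'); np.savez('w.npz',**s)
plan([-.0541,-.01,.13],20)
print(s['world_from_camera'].round(3), read_state()['opening'])
```

```text
now box [-0.0559 -0.0118  0.1724] F [-0.4  0.3  0.7] t 1.4
shift [-0.0018  0.0424  0.0019] turn [ 0.1  -0.19 19.9 ]
[[ 0.109  0.958  0.265  0.589]
 [-0.994  0.106  0.026 -0.259]
 [-0.003 -0.267  0.964  0.352]
 [ 0.     0.     0.     1.   ]] 0.0004027970587116637
```

View pics/w1.png

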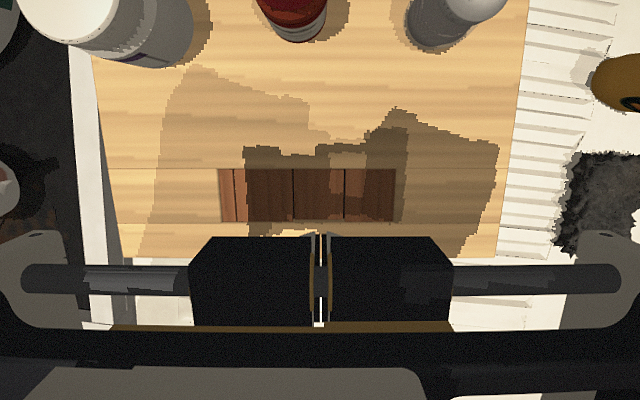

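The wrist view shows the groove at rows 169–221, with piece edges at columns 220, 234, 292, 344 and 396. The fingers are below it. I'll check the finger profile and the button edges using depth.

Run:
```python
from h import *
s=dict(np.load('w.npz')); P=pts(s)
for u in (220,234,292,344,396):
    print(u,np.median([box(P[v,u]) for v in range(185,205)],0).round(4))
for v in(169,221): print(v,np.median([box(P[v,u]) for u in range(300,338)],0).round(4))
for a,b in ((236,290),(296,340),(348,392)):
    print('z',np.mean(P[175:215,a:b,2])*1000)
st=read_state();T=R.from_euler('xyz',st['tool_rot'],degrees=True).inv().apply(P.reshape(-1,3)-st['tcp_pos'])*1000
k=(abs(T[:,0])<100)&(abs(T[:,2])<60)&(T[:,1]<15)&(T[:,1]>-120)
T=T[k]
for y in range(-120,15,10):
    t=T[(T[:,1]>=y)&(T[:,1]<y+10)]
    if len(t)>5: print(y,len(t),'x',np.percentile(t[:,0],[1,99]).round(),'z',np.percentile(t[:,2],[1,99]).round())
```

```text
220 [-0.0524  0.0696  0.0936]
234 [-0.0523  0.0586  0.0922]
292 [-0.0533  0.0118  0.0895]
344 [-0.0538 -0.031   0.0841]
396 [-0.0516 -0.0719  0.0948]
169 [-0.0319 -0.0099  0.091 ]
221 [-0.0747 -0.0098  0.0932]
z 94.68232022469134
z 92.0900202953265
z 94.6545139927594
-120 16683 x [-47.  31.] z [21. 37.]
-110 19793 x [-80.  80.] z [-7. 37.]
-100 6753 x [-85.  85.] z [-20.  37.]
-90 775 x [-81.  83.] z [-27.  37.]
-80 29 x [-3.  3.] z [-6. -1.]
-70 307 x [-3.  2.] z [-10.   2.]
-60 101 x [-3.  3.] z [ 9. 11.]
-50 156 x [-4.  4.] z [ 9. 12.]
-40 150 x [-5.  4.] z [ 9. 12.]
-30 183 x [-10.   9.] z [ 9. 12.]
```

Run:
```python
from h import *
plan([-.0535,-.003,.106],20)
```

```text
now box [-0.0559 -0.0118  0.1724] F [-0.4  0.3  0.7] t 1.4
shift [-0.0087  0.0664  0.0025] turn [ 0.1  -0.19 19.9 ]
```

Call:
{"name": "carry_out", "arguments": {
  "motion": [
    [[-0.004,0.012,0.001],[0,0,6],0],
    [[-0.009,0.024,0.002],[0,0,12],0],
    [[-0.009,0.036,0.0025],[0,0,18],0],
    [[-0.009,0.048,0.0025],[0,0,20],0],
    [[-0.009,0.06,0.0025],[0,0,20],0],
    [[-0.009,0.066,0.0025],[0,0,20],0],
    [[-0.009,0.066,0.0025],[0,0,20],0],
    [[-0.009,0.066,0.0025],[0,0,20],0]
  ]
}}

```text
clock: 2.07
tcp_pos: [0.5192, -0.2563, 0.1072]
tool_rot: [-90.1, 20.1, -83.9]
contact_force: [-0.3, 1.2, -0.2]
opening: 0.0004
```

Run:
```python
from h import *
plan([-.0535,-.003,.095],20)
```

```text
now box [-0.0532 -0.0016  0.1072] F [-0.3  1.2 -0.2] t 2.0667
shift [ 0.0055  0.011  -0.0003] turn [ 0.07 -0.09 -0.06]
```

Call:
{"name": "carry_out", "arguments": {
  "motion": [
    [[0.0015,0.001,0],[0,0,0],0],
    [[0.002,0.002,0],[0,0,0],0],
    [[0.0025,0.003,0],[0,0,0],0],
    [[0.003,0.004,0],[0,0,0],0],
    [[0.0035,0.005,0],[0,0,0],0],
    [[0.0035,0.006,0],[0,0,0],0],
    [[0.0035,0.006,0],[0,0,0],0]
  ]
}}

```text
clock: 2.65
tcp_pos: [0.5192, -0.2573, 0.1002]
tool_rot: [-90.1, 20.1, -83.9]
contact_force: [-0.1, 1.0, -0.7]
opening: 0.0003
```

Run:
```python
from h import *
plan([-.0535,-.003,.095],20)
```

```text
now box [-0.0533 -0.0026  0.1002] F [-0.1  1.  -0.7] t 2.65
shift [ 0.0021  0.0047 -0.0002] turn [ 0.09 -0.09 -0.08]
```

Call:
{"name": "carry_out", "arguments": {
  "motion": [
    [[0.0003,0.001,0],[0,0,0],0],
    [[0.0007,0.002,0],[0,0,0],0],
    [[0.001,0.003,0],[0,0,0],0],
    [[0.001,0.003,0],[0,0,0],0]
  ]
}}

```text
clock: 2.98
tcp_pos: [0.519, -0.2572, 0.0967]
tool_rot: [-90.2, 20.1, -83.9]
contact_force: [-0.2, 0.4, 0.8]
opening: 0.0004
```

Call:
{"name": "carry_out", "arguments": {
  "motion": [
    [[0.0003,0.001,0],[0,0,0],0],
    [[0.0007,0.002,0],[0,0,0],0],
    [[0.0007,0.002,0],[0,0,0],0]
  ]
}}

```text
clock: 3.23
tcp_pos: [0.5188, -0.2571, 0.0943]
tool_rot: [-90.2, 20.1, -83.9]
contact_force: [-0.5, 0.9, 0.1]
opening: 0.0006
```

Call:
{"name": "carry_out", "arguments": {
  "motion": [
    [[0.0003,0.001,0],[0,0,0],0],
    [[0.0007,0.002,0],[0,0,0],0],
    [[0.0007,0.002,0],[0,0,0],0]
  ]
}}

```text
clock: 3.48
tcp_pos: [0.5186, -0.257, 0.0919]
tool_rot: [-90.2, 20.1, -83.9]
contact_force: [-0.4, -1.2, 0.7]
opening: 0.0005
```

Call:
{"name": "carry_out", "arguments": {
  "motion": [
    [[0.0003,0.001,0],[0,0,0],0],
    [[0.0007,0.002,0],[0,0,0],0],
    [[0.0007,0.002,0],[0,0,0],0]
  ]
}}

```text
clock: 3.73
tcp_pos: [0.5184, -0.2569, 0.0895]
tool_rot: [-90.2, 20.1, -83.9]
contact_force: [-0.3, -0.4, 0.1]
opening: 0.0004
```

Run:
```python
from h import *
plan([-.0535,-.003,.088],20)
s=snapshot('wrist');save(s,'w2.png')
print(read_state()['contact_force'])
```

```text
now box [-0.054  -0.0022  0.0895] F [-0.3 -0.4  0.1] t 3.7333
shift [0.0013 0.0011 0.0006] turn [ 0.16 -0.13 -0.13]
[ 0.37063922 -0.55283078 -0.60059625]
```

View pics/w2.png

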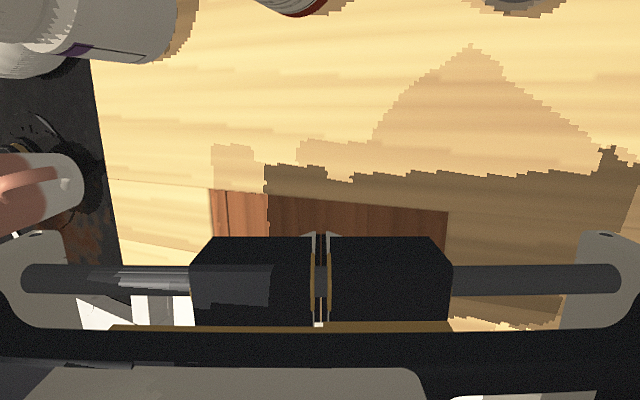

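The view shows the tool tilted over the button and the groove still visible at row ~200. The tip is hidden behind the fingers and there is no clear force yet, so I'll keep going down slowly.

Call:
{"name": "carry_out", "arguments": {
  "motion": [
    [[0.0003,0.001,0],[0,0,0],0],
    [[0.0005,0.0015,0],[0,0,0],0],
    [[0.0005,0.0015,0],[0,0,0],0]
  ]
}}

```text
clock: 4.03
tcp_pos: [0.5184, -0.2569, 0.0879]
tool_rot: [-90.2, 20.1, -83.9]
contact_force: [0.4, 0.6, -0.2]
opening: 0.0005
```

Call:
{"name": "carry_out", "arguments": {
  "motion": [
    [[0.0003,0.001,0],[0,0,0],0],
    [[0.0005,0.0015,0],[0,0,0],0],
    [[0.0005,0.0015,0],[0,0,0],0]
  ]
}}

```text
clock: 4.28
tcp_pos: [0.5183, -0.2568, 0.0862]
tool_rot: [-90.2, 20.1, -83.9]
contact_force: [0.4, 0.0, 0.1]
opening: 0.0008
```

Run:
```python
from h import *
s=snapshot('top'); a=snapshot('scene')
P=pts(s);q=B.inv().apply(P.reshape(-1,3)-C)
k=(q[:,2]>.06)&(q[:,2]<.1)&(abs(q[:,1])<.15)&(q[:,0]<-.05)&(q[:,0]>-.3)
print('frontmost',np.percentile(q[k,0],[0,1,5]))
A=a['img'][110:260,220:420,::-1]; T=s['img'][130:280,270:470,::-1]
cv2.imwrite('pics/c2.png',cv2.resize(np.vstack([A,T]),(800,1200))[:, :] if 0 else cv2.resize(np.hstack([A,T]),(800,300)))
print(read_state()['contact_force'])
```

```text
frontmost [-0.11041528 -0.10974152 -0.10827848]
[ 0.65241934  0.58709807 -0.16011293]
```

View pics/c2.png

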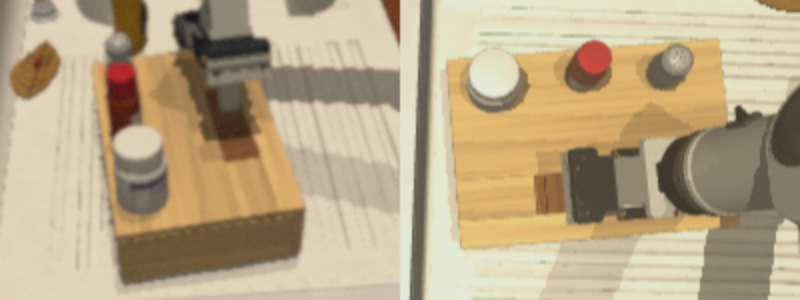

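The drawer is still shut and there is no force, so I'll continue in small steps.

Call:
{"name": "carry_out", "arguments": {
  "motion": [
    [[0.0003,0.001,0],[0,0,0],0],
    [[0.0003,0.001,0],[0,0,0],0],
    [[0.0003,0.001,0],[0,0,0],0]
  ]
}}

```text
clock: 4.63
tcp_pos: [0.5183, -0.2567, 0.0852]
tool_rot: [-90.2, 20.1, -83.9]
contact_force: [-0.4, 0.2, -0.7]
opening: 0.0006
```

Call:
{"name": "carry_out", "arguments": {
  "motion": [
    [[0.0003,0.001,0],[0,0,0],0],
    [[0.0003,0.001,0],[0,0,0],0],
    [[0.0003,0.001,0],[0,0,0],0]
  ]
}}

```text
clock: 4.88
tcp_pos: [0.5182, -0.2566, 0.084]
tool_rot: [-90.2, 20.2, -83.9]
contact_force: [0.7, -0.9, -0.2]
opening: 0.0006
```

Call:
{"name": "carry_out", "arguments": {
  "motion": [
    [[0.0003,0.001,0],[0,0,0],0],
    [[0.0003,0.001,0],[0,0,0],0],
    [[0.0003,0.001,0],[0,0,0],0]
  ]
}}

```text
clock: 5.13
tcp_pos: [0.5182, -0.2565, 0.0829]
tool_rot: [-90.2, 20.2, -83.9]
contact_force: [0.6, 0.0, 0.7]
opening: 0.0003
```

Run:
```python
from h import *
a=snapshot('scene'); P=pts(a); st=read_state()
T=R.from_euler('xyz',st['tool_rot'],degrees=True).inv().apply(P.reshape(-1,3)-st['tcp_pos']).reshape(P.shape)*1000
for v in range(140,186,3):
    print(v,[(u,*box(P[v,u]).round(3),*T[v,u].round()) for u in (334,)])
cv2.imwrite('pics/c3.png',cv2.resize(a['img'][120:200,280:390,::-1],(770,560),interpolation=cv2.INTER_CUBIC))
```

```text
140 [(334, np.float64(-0.039), np.float64(0.047), np.float64(0.228), np.float64(-96.0), np.float64(-120.0), np.float64(14.0))]
143 [(334, np.float64(-0.04), np.float64(0.044), np.float64(0.217), np.float64(-89.0), np.float64(-110.0), np.float64(14.0))]
146 [(334, np.float64(-0.04), np.float64(0.044), np.float64(0.209), np.float64(-87.0), np.float64(-103.0), np.float64(14.0))]
149 [(334, np.float64(-0.039), np.float64(0.048), np.float64(0.204), np.float64(-89.0), np.float64(-96.0), np.float64(14.0))]
152 [(334, np.float64(-0.051), np.float64(-0.007), np.float64(0.149), np.float64(-18.0), np.float64(-64.0), np.float64(3.0))]
155 [(334, np.float64(-0.05), np.float64(-0.003), np.float64(0.143), np.float64(-19.0), np.float64(-56.0), np.float64(4.0))]
158 [(334, np.float64(-0.05), np.float64(-0.002), np.float64(0.134), np.float64(-18.0), np.float64(-48.0), np.float64(4.0))]
161 [(334, np.float64(-0.05), np.float64(-0.0), np.float64(0.126), np.float64(-16.0), np.float64(-40.0), np.float64(4.0))]
164 [(334, np.float64(-0.05), np.float64(0.001), np.float64(0.116), np.float64(-14.0), np.float6
[... 196 characters left out ...]
.003), np.float64(0.093), np.float64(-2.0), np.float64(-10.0), np.float64(4.0))]
173 [(334, np.float64(-0.048), np.float64(0.008), np.float64(0.093), np.float64(-12.0), np.float64(-6.0), np.float64(6.0))]
176 [(334, np.float64(-0.046), np.float64(0.019), np.float64(0.093), np.float64(-22.0), np.float64(-2.0), np.float64(8.0))]
179 [(334, np.float64(-0.044), np.float64(0.029), np.float64(0.092), np.float64(-32.0), np.float64(2.0), np.float64(10.0))]
182 [(334, np.float64(-0.041), np.float64(0.042), np.float64(0.094), np.float64(-45.0), np.float64(4.0), np.float64(13.0))]
185 [(334, np.float64(-0.039), np.float64(0.052), np.float64(0.094), np.float64(-55.0), np.float64(8.0), np.float64(15.0))]
```

View pics/c3.png

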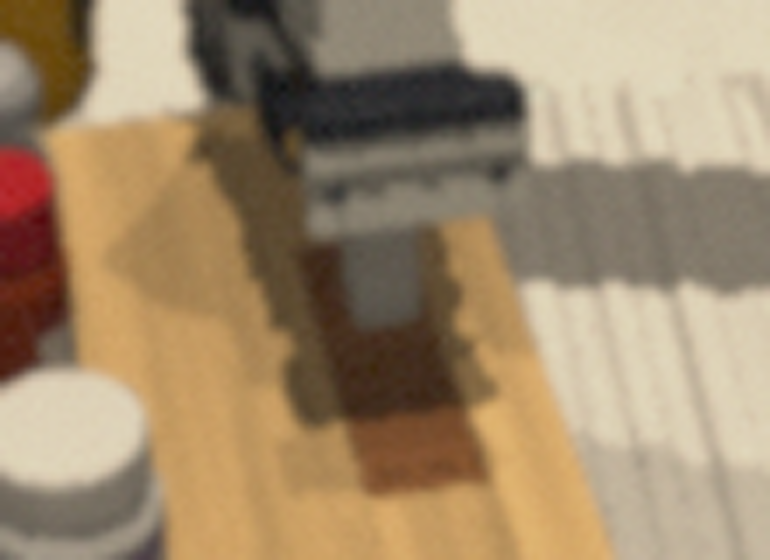

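The picture shows the grey finger ending well above the inlay, at about (385, 325) in the crop. The real fingertip seems to be some 20 mm short of the reported TCP, so I'll quantify that from the earlier wrist depth.

Run:
```python
from h import *
s=dict(np.load('w.npz')); P=pts(s)
T=(R0.inv().apply(P.reshape(-1,3)-np.array([.5173,-.266,.172]))*1000).reshape(P.shape)
m=(abs(T[...,0])<25)&(abs(T[...,2])<15)&(T[...,1]>-75)&(T[...,1]<30)
t=T[m]; print(len(t)); 
for y in range(-40,10,2):
    k=(t[:,1]>=y)&(t[:,1]<y+2); print(y,k.sum(), np.percentile(t[k,0],[2,98]).round(1) if k.sum()>3 else '', np.median(t[k,2]).round(1) if k.any() else '')
v,u=np.where(m); print(v.min(),v.max(),u.min(),u.max())
a=snapshot('scene'); P=pts(a); st=read_state()
T=(R.from_euler('xyz',st['tool_rot'],degrees=True).inv().apply(P.reshape(-1,3)-st['tcp_pos'])*1000).reshape(P.shape)
for v in range(160,168): print(v,[tuple(T[v,u].round().astype(int)) for u in range(328,343,2)])
```

```text
926
-40 35 [-3.6  4.8] 10.5
-38 29 [-3.7  5.1] 10.4
-36 37 [-3.7  5.2] 11.3
-34 19 [-3.   4.9] 10.3
-32 30 [-3.9  4.8] 10.3
-30 51 [-9.2 10.6] 11.6
-28 52 [-7.9  9.3] 11.5
-26 47 [-6.5  7.4] 11.5
-24 24 [-4.1  5.2] 11.3
-22 4 [-1.6  2.7] 10.0
-20 0  
-18 0  
-16 0  
-14 0  
-12 0  
-10 0  
-8 0  
-6 0  
-4 0  
-2 0  
0 0  
2 0  
4 0  
6 0  
8 0  
231 326 299 342
160 [(np.int64(38), np.int64(-24), np.int64(11)), (np.int64(-7), np.int64(-40), np.int64(13)), (np.int64(-20), np.int64(-44), np.int64(10)), (np.int64(-19), np.int64(-43), np.int64(4)), (np.int64(-17), np.int64(-42), np.int64(-1)), (np.int64(-17), np.int64(-41), np.int64(-6)), (np.int64(29), np.int64(-23), np.int64(-20)), (np.int64(24), np.int64(-24), np.int64(-24))]
161 [(np.int64(30), np.int64(-24), np.int64(12)), (np.int64(-6), np.int64(-37), np.int64(13)), (np.int64(-18), np.int64(-41), np.int64(10)), (np.int64(-14), np.int64(-39), np.int64(4)), (np.int64(-16), np.int64(-39), np.int64(-1)), (np.int64(-19), np.int64(-39), np.int64(-5)), (np.int64(30), np.int64(-20), np.int64(-20)), (np.int64(22), np.int64(-22), np.int64(-2
[... 1501 characters left out ...]
nt64(-15), np.int64(15)), (np.int64(12), np.int64(-16), np.int64(11)), (np.int64(13), np.int64(-16), np.int64(5)), (np.int64(14), np.int64(-14), np.int64(0)), (np.int64(11), np.int64(-15), np.int64(-5)), (np.int64(12), np.int64(-13), np.int64(-10)), (np.int64(11), np.int64(-13), np.int64(-15)), (np.int64(7), np.int64(-14), np.int64(-20))]
167 [(np.int64(12), np.int64(-15), np.int64(16)), (np.int64(13), np.int64(-14), np.int64(11)), (np.int64(12), np.int64(-13), np.int64(6)), (np.int64(8), np.int64(-14), np.int64(1)), (np.int64(6), np.int64(-14), np.int64(-4)), (np.int64(8), np.int64(-12), np.int64(-9)), (np.int64(6), np.int64(-12), np.int64(-14)), (np.int64(9), np.int64(-10), np.int64(-20))]
```

The two views agree that the true fingertip is about 21 mm behind the reported TCP, and that it is slender. It is now about 10 mm above the middle of the button, so I'll go straight down.

Call:
{"name": "carry_out", "arguments": {
  "motion": [
    [[0.0007,0.002,0],[0,0,0],0],
    [[0.0014,0.004,0],[0,0,0],0],
    [[0.0021,0.006,0],[0,0,0],0],
    [[0.0024,0.007,0],[0,0,0],0],
    [[0.0024,0.007,0],[0,0,0],0]
  ]
}}

```text
clock: 5.65
tcp_pos: [0.5179, -0.2562, 0.0751]
tool_rot: [-90.3, 20.2, -83.9]
contact_force: [-1.2, 1.0, 0.3]
opening: 0.0005
```

Call:
{"name": "carry_out", "arguments": {
  "motion": [
    [[0.0003,0.001,0],[0,0,0],0],
    [[0.0005,0.0015,0],[0,0,0],0],
    [[0.0005,0.0015,0],[0,0,0],0]
  ]
}}

```text
clock: 5.9
tcp_pos: [0.5178, -0.2561, 0.0734]
tool_rot: [-90.3, 20.2, -83.9]
contact_force: [0.4, -0.4, -0.3]
opening: 0.0004
```

Call:
{"name": "carry_out", "arguments": {
  "motion": [
    [[0.0003,0.001,0],[0,0,0],0],
    [[0.0005,0.0015,0],[0,0,0],0],
    [[0.0005,0.0015,0],[0,0,0],0]
  ]
}}

```text
clock: 6.15
tcp_pos: [0.5178, -0.2561, 0.0719]
tool_rot: [-90.3, 20.2, -83.9]
contact_force: [0.5, 0.3, 0.6]
opening: 0.0006
```

Call:
{"name": "carry_out", "arguments": {
  "motion": [
    [[0.0003,0.001,0],[0,0,0],0],
    [[0.0005,0.0015,0],[0,0,0],0],
    [[0.0005,0.0015,0],[0,0,0],0]
  ]
}}

```text
clock: 6.4
tcp_pos: [0.5178, -0.2561, 0.0706]
tool_rot: [-90.3, 20.2, -83.9]
contact_force: [-0.1, -0.0, 4.2]
opening: 0.0007
```

Call:
{"name": "carry_out", "arguments": {
  "motion": [
    [[0.0003,0.001,0],[0,0,0],0],
    [[0.0003,0.001,0],[0,0,0],0],
    [[0.0003,0.001,0],[0,0,0],0]
  ]
}}

```text
clock: 6.65
tcp_pos: [0.5178, -0.256, 0.0694]
tool_rot: [-90.3, 20.2, -83.9]
contact_force: [-0.4, 0.6, 2.6]
opening: 0.0003
```

Call:
{"name": "carry_out", "arguments": {
  "motion": [
    [[0.0003,0.001,0],[0,0,0],0],
    [[0.0003,0.001,0],[0,0,0],0],
    [[0.0003,0.001,0],[0,0,0],0]
  ]
}}

```text
clock: 6.9
tcp_pos: [0.5177, -0.2559, 0.0681]
tool_rot: [-90.3, 20.2, -83.9]
contact_force: [-0.4, -0.4, 2.2]
opening: 0.0009
```

Call:
{"name": "carry_out", "arguments": {
  "motion": [
    [[0.0003,0.001,0],[0,0,0],0],
    [[0.0003,0.001,0],[0,0,0],0],
    [[0.0003,0.001,0],[0,0,0],0]
  ]
}}

```text
clock: 7.15
tcp_pos: [0.5177, -0.256, 0.0671]
tool_rot: [-90.3, 20.2, -83.9]
contact_force: [-1.5, -0.6, 3.8]
opening: 0.0003
```

```bash
cat >> h.py <<'E'
def front():
    s=snapshot('top');P=pts(s);q=B.inv().apply(P.reshape(-1,3)-C)
    k=(q[:,2]>.065)&(q[:,2]<.1)&(abs(q[:,1]-.08)<.06)&(q[:,0]<-.05)&(q[:,0]>-.3)
    print('frontmost',np.percentile(q[k,0],[.5,2,5]).round(4)); return s
E
python3 - <<'E'
from h import *
front(); print(read_state()['contact_force'])
E
```

```text
frontmost [-0.1774 -0.1763 -0.174 ]
[-0.77436559 -0.20535354  2.12256219]
```

The button gave with 2–4 N and the drawer sprang out about 67 mm. Next I lift straight up and take out the tilt.

Call:
{"name": "carry_out", "arguments": {
  "motion": [
    [[-0.004,-0.01,0],[0,0,0],0],
    [[-0.008,-0.022,0],[0,0,0],0],
    [[-0.016,-0.045,0],[0,0,-3],0],
    [[-0.02,-0.056,0],[0,0,-9],0],
    [[-0.024,-0.066,0],[0,0,-15],0],
    [[-0.024,-0.066,0],[0,0,-20],0],
    [[-0.024,-0.066,0],[0,0,-20],0],
    [[-0.024,-0.066,0],[0,0,-20],0]
  ]
}}

```text
clock: 7.87
tcp_pos: [0.5188, -0.2543, 0.1392]
tool_rot: [-90.2, 0.2, -83.6]
contact_force: [-0.3, -0.2, -0.2]
opening: 0.0003
```

Run:
```python
from h import *
s=front(); plan([-.1415,0,.09],0)
P=pts(s);q=(B.inv().apply(P.reshape(-1,3)-C)).reshape(P.shape)
# height profile along x near y=.08
f=q.reshape(-1,3);
for x in np.arange(-.19,-.08,.006):
    k=(abs(f[:,0]-x)<.003)&(abs(f[:,1]-.08)<.03)&(f[:,2]<.12); print(x.round(3),k.sum(),np.median(f[k,2]).round(4) if k.any() else '')
cv2.imwrite('pics/c4.png',cv2.resize(s['img'][130:280,270:470,::-1],(800,600)))
```

```text
frontmost [-0.1775 -0.1765 -0.1746]
now box [-0.0542 -0.0015  0.1383] F [-0.  -0.6  0.1] t 7.9167
shift [-0.0013  0.0487 -0.0871] turn [ 0.24 -0.02 -0.2 ]
-0.19 61 -0.0005
-0.184 6 -0.0017
-0.178 32 0.0836
-0.172 70 0.0839
-0.166 122 0.0792
-0.16 58 0.0244
-0.154 62 0.0244
-0.148 62 0.0239
-0.142 61 0.0238
-0.136 58 0.0242
-0.13 60 0.0244
-0.124 45 0.0243
-0.118 79 0.069
-0.112 39 0.0246
-0.106 71 0.0971
-0.1 71 0.0971
-0.094 62 0.0972
-0.088 30 0.0967
-0.082 27 0.096
```

View pics/c4.png

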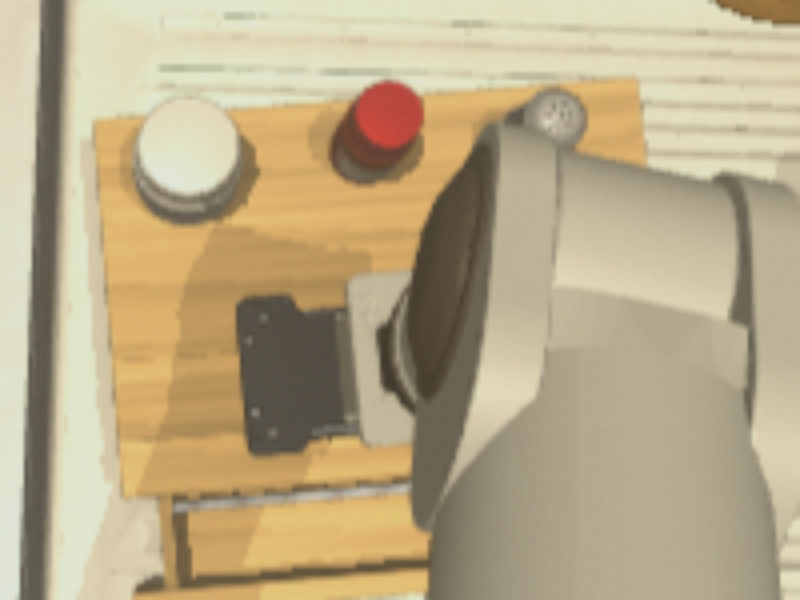

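The drawer is ajar, with the catch bar visible at row ~495 and the well at about rows 505–575. Depth puts the well at x -163 to -121 mm. I'll move over it and go down into it.

Call:
{"name": "carry_out", "arguments": {
  "motion": [
    [[0,0,-0.03],[0,0,0],0],
    [[0,0,-0.06],[0,0,0],0],
    [[-0.001,0.01,-0.087],[0,0,0],0],
    [[-0.001,0.03,-0.087],[0,0,0],0],
    [[-0.001,0.045,-0.087],[0,0,0],0],
    [[-0.001,0.045,-0.087],[0,0,0],0],
    [[-0.001,0.045,-0.087],[0,0,0],0]
  ]
}}

```text
clock: 8.5
tcp_pos: [0.4303, -0.2656, 0.0927]
tool_rot: [-90.4, 0.4, -84.0]
contact_force: [0.2, 0.5, -0.8]
opening: 0.0006
```

Run:
```python
from h import *
plan([-.1415,0,.036],0)
```

```text
now box [-0.1426 -0.0012  0.0927] F [ 0.2  0.5 -0.8] t 8.5
shift [-0.0009  0.0567  0.0014] turn [ 0.35 -0.2  -0.37]
```

Call:
{"name": "carry_out", "arguments": {
  "motion": [
    [[0,0.01,0.001],[0.3,0,-0.3],0],
    [[0,0.02,0.001],[0.3,0,-0.3],0],
    [[0,0.03,0.001],[0.3,0,-0.3],0],
    [[0,0.04,0.001],[0.3,0,-0.3],0],
    [[0,0.05,0.001],[0.3,0,-0.3],0],
    [[0,0.057,0.001],[0.3,0,-0.3],0],
    [[0,0.057,0.001],[0.3,0,-0.3],0]
  ]
}}

```text
clock: 9.08
tcp_pos: [0.4298, -0.2643, 0.0339]
tool_rot: [-90.2, 0.2, -83.9]
contact_force: [0.3, 0.7, 0.2]
opening: 0.0004
```

Call:
{"name": "carry_out", "arguments": {
  "motion": [
    [[0,0,-0.003],[0,0,0],0],
    [[0,0,-0.006],[0,0,0],0],
    [[0,0,-0.009],[0,0,0],0],
    [[0,0,-0.012],[0,0,0],0],
    [[0,0,-0.015],[0,0,0],0],
    [[0,0,-0.018],[0,0,0],0],
    [[0,0,-0.021],[0,0,0],0]
  ]
}}

```text
clock: 9.67
tcp_pos: [0.409, -0.2667, 0.0344]
tool_rot: [-90.1, 0.2, -83.9]
contact_force: [0.6, 1.2, 0.0]
opening: 0.0005
```

Run:
```python
from h import *
front();plan([-.205,0,.036],0)
```

```text
frontmost [-0.1894 -0.1867 -0.1811]
now box [-1.649e-01 -1.000e-04  3.420e-02] F [ 0.9  0.3 -0.8] t 9.7167
shift [ 0.0001 -0.0016 -0.0401] turn [ 0.21 -0.2  -0.17]
```

The drawer is following with about 1 N. I'll keep drawing it out gently.

Call:
{"name": "carry_out", "arguments": {
  "motion": [
    [[0,-0.001,-0.004],[0,0,0],0],
    [[0,-0.001,-0.008],[0,0,0],0],
    [[0,-0.001,-0.012],[0,0,0],0],
    [[0,-0.001,-0.016],[0,0,0],0],
    [[0,-0.001,-0.02],[0,0,0],0],
    [[0,-0.001,-0.024],[0,0,0],0],
    [[0,-0.001,-0.028],[0,0,0],0],
    [[0,-0.001,-0.032],[0,0,0],0]
  ]
}}

```text
clock: 10.38
tcp_pos: [0.3758, -0.2705, 0.0354]
tool_rot: [-90.2, 0.2, -84.0]
contact_force: [1.0, -0.4, 1.1]
opening: 0.0004
```

Call:
{"name": "carry_out", "arguments": {
  "motion": [
    [[0,0,-0.0015],[0,0,0],0],
    [[0,0,-0.003],[0,0,0],0],
    [[0,0,-0.004],[0,0,0],0],
    [[0,0,-0.004],[0,0,0],0]
  ]
}}

```text
clock: 10.72
tcp_pos: [0.3713, -0.2709, 0.0353]
tool_rot: [-90.2, 0.2, -84.0]
contact_force: [-0.3, 0.5, -0.7]
opening: 0.0004
```

Call:
{"name": "carry_out", "arguments": {
  "motion": [
    [[0,0,-0.001],[0,0,0],0],
    [[0,0,-0.002],[0,0,0],0],
    [[0,0,-0.002],[0,0,0],0]
  ]
}}

```text
clock: 10.97
tcp_pos: [0.3696, -0.271, 0.0353]
tool_rot: [-90.2, 0.2, -84.0]
contact_force: [1.4, -0.1, -1.3]
opening: 0.0003
```

Run:
```python
from h import *
front();plan([-.207,0,.036],0)
```

```text
frontmost [-0.2289 -0.226  -0.2204]
now box [-2.035e-01  1.000e-04  3.530e-02] F [ 1.8  0.7 -1.1] t 11.0167
shift [ 0.0001 -0.0007 -0.0035] turn [ 0.22 -0.21 -0.17]
```

Out ~118 mm. I'll feel for the stop in 1 mm steps.

Call:
{"name": "carry_out", "arguments": {
  "motion": [
    [[0,0,-0.001],[0,0,0],0],
    [[0,0,-0.001],[0,0,0],0],
    [[0,0,-0.001],[0,0,0],0]
  ]
}}

```text
clock: 11.27
tcp_pos: [0.3696, -0.271, 0.0353]
tool_rot: [-90.1, 0.2, -83.9]
contact_force: [4.2, 0.9, -4.1]
opening: 0.0007
```

Call:
{"name": "carry_out", "arguments": {
  "motion": [
    [[0,0,-0.001],[0,0,0],0],
    [[0,0,-0.001],[0,0,0],0],
    [[0,0,-0.001],[0,0,0],0]
  ]
}}

```text
clock: 11.52
tcp_pos: [0.3697, -0.271, 0.0354]
tool_rot: [-90.0, 0.1, -83.9]
contact_force: [5.2, -0.7, -3.6]
opening: 0.0004
```

Call:
{"name": "carry_out", "arguments": {
  "motion": [
    [[0,0,-0.001],[0,0,0],0],
    [[0,0,-0.001],[0,0,0],0],
    [[0,0,-0.001],[0,0,0],0]
  ]
}}

```text
clock: 11.77
tcp_pos: [0.3698, -0.271, 0.0355]
tool_rot: [-89.9, 0.1, -83.9]
contact_force: [6.6, 0.3, -4.1]
opening: 0.0002
```

The TCP no longer moves and the force rises to 6 N, so the drawer is on its stop. I'll back off 8 mm inside the well, then lift.

Call:
{"name": "carry_out", "arguments": {
  "motion": [
    [[0,0,0.004],[0,0,0],0],
    [[0,0,0.008],[0,0,0],0],
    [[0,0,0.01],[0,0,0],0],
    [[0,0,0.01],[0,0,0],0]
  ]
}}

```text
clock: 12.1
tcp_pos: [0.3797, -0.2698, 0.0355]
tool_rot: [-90.0, 0.1, -83.9]
contact_force: [-0.3, 0.3, -0.7]
opening: 0.0006
```

Call:
{"name": "carry_out", "arguments": {
  "motion": [
    [[0,-0.015,0],[0,0,0],0],
    [[0,-0.03,0],[0,0,0],0],
    [[0,-0.045,0],[0,0,0],0],
    [[0,-0.07,0],[0,0,0],0],
    [[0,-0.1,0],[0,0,0],0],
    [[0,-0.14,0],[0,0,0],0],
    [[0,-0.14,0],[0,0,0],0]
  ]
}}

```text
clock: 12.68
tcp_pos: [0.3832, -0.2724, 0.1818]
tool_rot: [-89.6, -0.3, -83.9]
contact_force: [0.9, -0.9, 0.5]
opening: 0.0006
```

Call:
{"name": "carry_out", "arguments": {
  "motion": [
    [[0.04,0,0],[0,0,0],0],
    [[0.08,0,0],[0,0,0],0],
    [[0.12,0,0],[0,0,0],0],
    [[0.16,0,0],[0,0,0],0],
    [[0.16,0,0],[0,0,0],0],
    [[0.16,0,0],[0,0,0],0]
  ]
}}

```text
clock: 13.18
tcp_pos: [0.3989, -0.4337, 0.1814]
tool_rot: [-89.6, -0.2, -84.1]
contact_force: [-1.0, 0.7, 0.4]
opening: 0.0006
```

Run:
```python
from h import *
s=front(); save(s,'end.png'); print(read_state())
```

```text
frontmost [-0.2292 -0.228  -0.2254]
{'clock': 13.2333, 'qpos': array([ 65.57216111,  23.72508614, -26.77541264,  99.63805708,
        12.03223105,  59.11513259, -49.34721739]), 'joint_velocities': array([-1.09701105, -1.55433345, -1.90738344,  1.85811985, -0.47244205,
       -0.0561232 , -0.06076439]), 'joint_efforts': array([ 1.53818093e+00, -4.88928866e+01, -3.91505063e+00, -2.77499539e+01,
        2.05828752e-01, -1.71291945e-01,  2.08990130e-02]), 'tcp_pos': array([ 0.39958819, -0.43137503,  0.18157144]), 'tool_rot': array([-89.6397158 ,  -0.18398395, -83.9510309 ]), 'contact_force': array([-0.33654935, -0.19035773, -0.25538105]), 'moment': array([ 0.04640646, -0.01794789, -0.02268578]), 'opening': 0.00021345173788381522}
```

View pics/end.png

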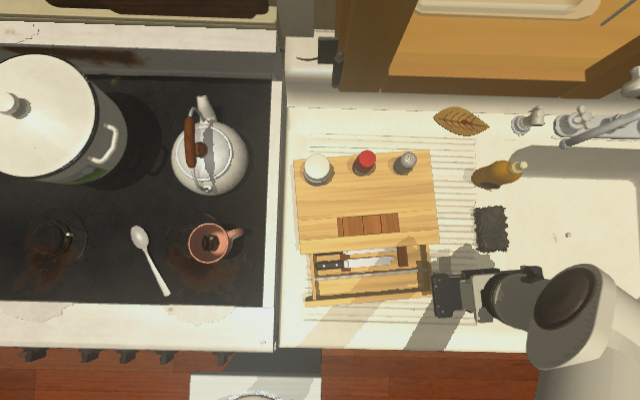

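The drawer is open at (310–428, 248–305), the jars and mug are where they were, and the arm is clear.

```bash
python3 -c "
from station import hand_in
print(hand_in())"
```

```text
the job is handed in; nothing more can be done
None
```

The knife drawer is open to its stop, and I handed the job in at about 13 s on the robot's clock.

- **Button:** depth readings from two cameras showed one inlay piece lying 2 mm low, about 10 mm to the right of the groove's middle as the robot sees it. I pressed it with closed fingertips. It gave at about 2–4 N and the drawer sprang out about 67 mm.
- **Drawer:** I reached into the well from above and drew the drawer out with about 1–2 N. At the end it stopped moving and the force rose to about 6 N, so I backed off and lifted clear.
- **Last checks:** depth put the drawer's front about 119 mm out, against a stop at 120 mm. In the last top view the jars and the mug are where they started. The force reading was near zero, with the arm clear of everything.
- **Disagreement:** the real fingertips end about 21 mm short of the reported TCP. My first descent therefore met nothing; I measured the offset from two camera views and allowed for it from then on.

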